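# Turn the magnifier round in its slip case

## Task

The magnifier was put into its slip case the wrong way round: the handle is inside and the glass lies bare. Draw it out by the lens rim, lay it flat on the desk and let go of it; then take it by the handle and slide it into the case lens first until it is fully home, with the handle pointing straight out of the mouth. Leave the eraser, lead box, stapler and ink pot where they are.

Things in the scene. Friction and masses are not known exactly. Their poses are not given: they have to be found in the camera images.
- magnifier: Magnifying glass, 152 mm long, 80 g: silver lens ring, 67 mm across, 10 mm thick; straight dark round handle, 10 mm thick. Origin mid-length on the underside; own +y along the handle, own z up. Ring y = -76 to -9 mm, handle -9 to +76 mm. At first the handle is in the case, its end within 10 mm of the closed end; the ring is outside on the desk, so it leans up to 0.06 rad.
- lens (a point): Centre of the lens ring, 5 mm above the magnifier's underside, 42.5 mm from its origin. The ring can be gripped across its 67 mm diameter here.
- handle (a point): Point on the handle's axis, 45 mm from the magnifier's origin, 31 mm from the handle's end, 5 mm above the underside: where to grip it.
- handle_end (a point): The free end of the handle, on its axis.
- slip_case: Flat brown leather slip case on the desk, weighted and non-slip: it does not move. Outside 83 (own x) x 84 (own y) x 22.5 mm high; origin at the centre of its underside; the mouth faces own +y. Pocket 75 mm wide, 80 mm deep, 17 mm high (2.5 to 19.5 mm above the desk), open only at the mouth; the roof has a half-round thumb notch of 15 mm radius there.
- case_mouth (a point): Centre of the pocket's opening, 11 mm above the desk.
- case_end (a point): Centre of the pocket's closed end, 80 mm behind the mouth, 11 mm above the desk.
- case_home (a point): Where the lens centre lies when the lens is fully home in the case: on the pocket's middle line, 46 mm behind the mouth, 34 mm before the closed end, 7.5 mm above the desk.
- eraser: Small eraser in a card sleeve, 20 x 43 x 12 mm, origin at the centre of its underside; a bystander.
- lead_box: Flat black box, 50 x 74 x 16 mm, origin at the centre of its underside; a bystander.
- stapler: Office stapler, 34 x 144 x 44 mm, origin at the centre of its underside; a bystander.
- ink_pot: Round open pot, 61 mm across, 40 mm high, origin at the centre of its underside; a bystander.
Not all that is in view belongs to the job. Of the things shaped like the slip_case, the brown one is meant.

How it is judged:
By the outcome, as a careful person would: the job done as asked, in the order asked, and still so for the second after the job is handed in, with the robot touching nothing.
It also fails if it takes over 64 s, if anything falls off the work surface, if the arm or the gripper's body presses on something with over 40 N, if the wrist force passes 120 N, or if a joint passes its speed limit or range.

## Robot

A 6-joint arm with a two-finger parallel gripper is mounted at the origin on a cart in front of the work surface, level with it; the furniture and walls round the work are solid. World frame = base frame: x ahead of the robot, y to its left, z up, the work surface at z = 0. Lengths are in m, angles in degrees, forces in N, time in s.
With the tool pointing down it reaches from about 0.375 to 0.9 m from the base axis. Payload 3.1 kg.
Tool frame: the origin (TCP) lies midway between the tips of the shut fingers; the grasp point (between the pads) lies 19 mm behind it; z points along the fingers, y is the direction in which the jaws open and shut (so a half turn about z gives the same grasp; the last joint's range is limited). The gripper opens to 87 mm and grips with 3 to 60 N. Pads are 19 mm wide; open, the fingers measure 117 mm over their backs; the gripper's body (75 mm by 190 mm) begins 51 mm behind the grasp point.
Start: joints at [-77.836, 30.224, 82.088, -0, 67.689, -10.227], TCP at [0.238, -0.578, 0.223] pointing down, gripper open.
Joint ranges: [-176.69, 176.69], [-43.24, 126.21], [12.49, 139.97], [-82, 262], [0, 151.66], [-163.58, 163.58]. Speed limits (degrees/s): [159.86, 159.86, 180, 180, 180, 180].

## Interface

Orientations are given as a 3x3 rotation matrix whose columns are the frame's x, y, z axes.
In Python, from rig import bot gives the robot as it stands.
- The arm moves only by the tool carry_out, never from a script. Its arguments are lists of equal length, an entry for each row: "grip": the gripper's target within -1 to 1 (fully open at 1, half-way at 0, shut at -1); "slide": the shift along the tool's x, y, z in mm, a list of three; "twist": the turn, a rotation vector about the tool's x, y, z in rad, a list of three. In form: {"grip": [grip, ...], "slide": [[dx, dy, dz], ...], "twist": [[wx, wy, wz], ...]}. A call has 1 to 12 rows; each row shifts and turns the pose as measured when the row begins, along the tool's axes as they then stand; what a row does not reach is not made up. A row lasts 1/10 s, in which the tool goes at most 50 mm and 8.59 degrees, less where a joint would pass 70% of its speed; a pose out of reach is approached as far as the arm can. A call is refused whole if a number of a shift passes 50 or a number of a turn 0.15, either way. A call with a gripper value outside its range is refused whole. The fingers move at their own pace and stop on an object; the grip force is fixed at half the most. Time passes only in rows, so rows that do not move let the fingers close. It gives the time, the measured TCP pose, the force and the opening at its end, in the units of the state.
- bot.read_state(): the state, without advancing time (a new reading comes with each control period).
- bot.capture(name): name is "scene" or "top" or "wrist"; returns a dict with "color" (480x640x3 uint8, red, green, blue), "depth" (480x640 float32, m along the optical axis (not along the pixel's ray), 0 where there is no reading), "fx", "fy", "cx", "cy" (pixels), "position" and "rotation" of the camera in the world; the wrist camera has in their place "T_tool_cam" (4x4, takes a point from camera to tool coordinates, whose origin is the TCP and whose axes are the flange's). Camera axes: x right, y up, looking along -z (the intrinsics and any distortion apply to the point x, -y, -z); pixel columns grow to the right and rows downward; lengths in m; the calibration is good to about 2 mm. A picture is of the moment at which its call begins: read the wrist's pose just before it.
- bot.hand_in(): hands the job in, once; it reports no verdict.
The state is a dict: "time_s": time; "joint_positions": joint angles; "qvel": joint speeds; "tau": joint torques, N m; "position": TCP position; "tcp_rot": TCP orientation; "force": force on the tool from outside, world axes, zero at the start; "moment": the same for the moment, N m; "opening": opening from 0.0 (shut) to 1.0 (fully open).
Only numpy, scipy, OpenCV 4.12 (cv2) and the standard library are available. Lean on these libraries where they do the work, as an engineer would, in place of code of your own. Each camera call takes 0.05 s, during which the arm holds its last target.

## Working session

There is one attempt and no reset: what is moved stays moved. The work goes in short steps, Python scripts to look and compute and a tool call to move; the robot and the scene stay as the last step left them, time stands still between calls to the robot, and variables do not carry over. Pictures are saved under pics/ and viewed, and the job is handed in when it is done.

Besides the shell and the picture viewer there is one more tool, called after "Request:" by a JSON object that holds its "method" and its "body". carry_out: Moves the arm, as the interface text tells. Its arguments: {"type":"object","properties":{"grip":{"type":"array"},"slide":{"type":"array"},"twist":{"type":"array"}},"required":["grip","slide","twist"]}

```bash
mkdir -p pics; ls; python3 - <<'E'
from rig import bot
import cv2
s=bot.read_state()
print(s['time_s'],s['position'],s['tcp_rot'],s['opening'],s['force'])
for n in ['scene','top']:
    c=bot.capture(n)
    cv2.imwrite(f'pics/{n}0.png',c['color'][:,:,::-1])
    print(n,c['fx'],c['fy'],c['cx'],c['cy'],c['position'],c['rotation'],[k for k in c])
E
```

```text
pics
0.0 [ 0.23794831 -0.57715128  0.22158845] [[ 9.24605997e-01  3.80924569e-01 -4.71951076e-04]
 [ 3.80924688e-01 -9.24603681e-01  2.10130505e-03]
 [ 3.64071022e-04 -2.12265707e-03 -9.99997681e-01]] 0.9988082485276826 [-0.39877306 -1.01784533 -0.28024627]
scene 480.6210733486635 480.6210733486635 317.60618516353253 237.79034524056067 [-0.03586499 -1.0305451   0.62115619] [[ 0.82418397  0.28783088 -0.48772346]
 [-0.56619183  0.40031649 -0.72053697]
 [-0.01214904  0.87000006  0.49290192]] ['color', 'depth', 'fx', 'fy', 'cx', 'cy', 'position', 'rotation']
top 583.0350100829954 583.0350100829954 319.26399661167403 244.28793565465133 [ 0.32755271 -0.24020431  1.41458851] [[ 0.01169384  0.98920239 -0.14608861]
 [-0.99992502  0.0120994   0.00188782]
 [ 0.00363502  0.14605558  0.98926971]] ['color', 'depth', 'fx', 'fy', 'cx', 'cy', 'position', 'rotation']
```

View pics/scene0.png

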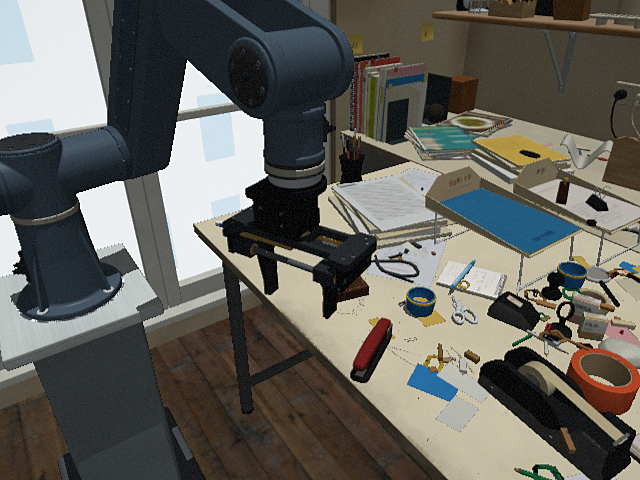

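View pics/top0.png

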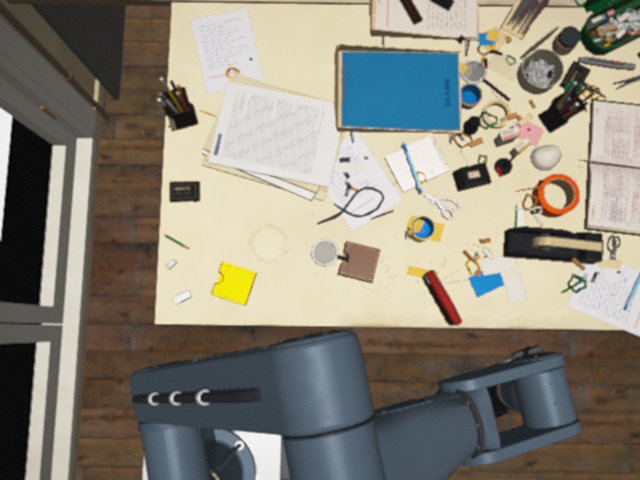

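Candidates for the case: the brown one at (359,262) in the top view, with a silver lens ring at (324,252), and the yellow one at (234,284), which is empty. The brown one fits the description, since it is named by colour and the lens lies at its mouth. I'll confirm it in a crop.

```bash
cat > h.py <<'E'
import numpy as np, cv2
from rig import bot
def w2(c,uv,z):
    uv=np.atleast_2d(uv).astype(float)
    d=np.c_[(uv[:,0]-c['cx'])/c['fx'],-(uv[:,1]-c['cy'])/c['fy'],-np.ones(len(uv))]@c['rotation'].T
    t=(z-c['position'][2])/d[:,2]
    return c['position']+d*t[:,None]
def pts(c):
    v,u=np.mgrid[0:480,0:640]; d=c['depth']
    p=np.stack([(u-c['cx'])/c['fx']*d,-(v-c['cy'])/c['fy']*d,-d],-1)
    return p@c['rotation'].T+c['position']
def wristcam():
    s=bot.read_state(); c=bot.capture('wrist')
    T=np.eye(4);T[:3,:3]=s['tcp_rot'];T[:3,3]=s['position']
    M=T@c['T_tool_cam']; c['position']=M[:3,3]; c['rotation']=M[:3,:3]
    return s,c
E
python3 - <<'E'
from h import *
c=bot.capture('top')
im=c['color'][:,:,::-1]
cv2.imwrite('pics/crop0.png',cv2.resize(im[215:325,280:420],None,fx=5,fy=5,interpolation=cv2.INTER_CUBIC))
P=pts(c)
hsv=cv2.cvtColor(c['color'],cv2.COLOR_RGB2HSV)
print(hsv[265,362],c['color'][265,362],P[265,362],P[252,324],P[235,300])
s=c['color'][225:300,300:400].astype(int)
m=np.zeros((480,640),np.uint8); r=c['color'].astype(int)
m[225:300,325:400]=((r[...,0]<170)&(r[...,0]-r[...,2]>15))[225:300,325:400]
cs,_=cv2.findContours(m,0,1); k=max(cs,key=cv2.contourArea)
b=cv2.minAreaRect(k);print(b); bp=cv2.boxPoints(b);print(bp,w2(c,bp,0.0225))
print(w2(c,[b[0]],0.0225), w2(c,[[324,252]],0.01))
E
```

```text
[ 11  88 145] [145 114  95] [ 0.48382272 -0.34588663  0.02500238] [ 0.51607053 -0.25460921  0.01071895] [ 0.55815725 -0.19543848  0.00482475]
((356.5919189453125, 261.4312438964844), (39.652015686035156, 34.740325927734375), 14.534454345703125)
[[333.04114 273.26993]
 [341.75964 239.6414 ]
 [380.1427  249.59256]
 [371.4242  283.22107]] [[ 0.46333658 -0.27669198  0.0225    ]
 [ 0.54514222 -0.29709059  0.0225    ]
 [ 0.52199373 -0.38979538  0.0225    ]
 [ 0.44056925 -0.36865577  0.0225    ]]
[[ 0.49257326 -0.33306648  0.0225    ]] [[ 0.51616707 -0.25461659  0.01      ]]
```

View pics/crop0.png

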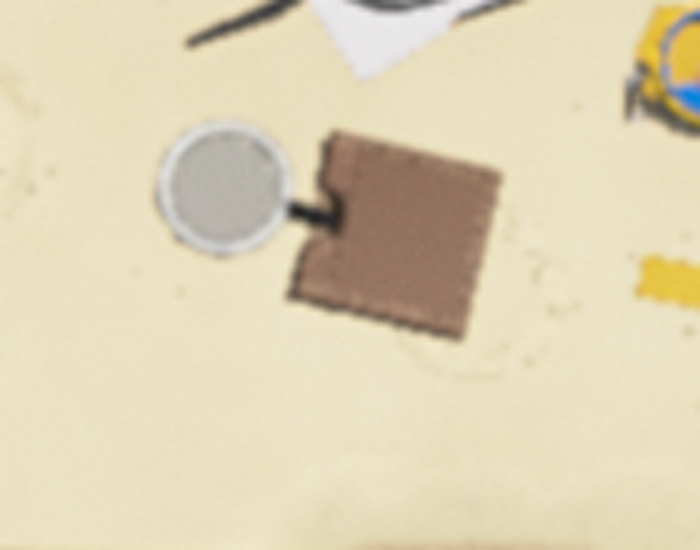

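The crop confirms it: the brown case with thumb notch has its mouth facing left (about +y), and the handle enters from the ring at (324,252). Next I'll move above it for a wrist view.

Request:
{"method": "carry_out", "body": {"grip": [1,1,1,1,1,1,1,1,1,1,1,1], "slide": [[35,-16,-3],[40,-5,-3],[40,0,-3],[42,2,-3],[40,6,-3],[40,10,-3],[40,14,-3],[0,0,0],[0,0,0],[0,0,0],[0,0,0],[0,0,0]], "twist": [[0,0,-0.13],[0,0,-0.13],[0,0,-0.13],[0,0,-0.13],[0,0,-0.13],[0,0,-0.13],[0,0,-0.13],[0,0,0],[0,0,0],[0,0,0],[0,0,0],[0,0,0]]}}

```text
time_s: 1.35
position: [0.4475, -0.3763, 0.2394]
tcp_rot: [[0.238, 0.971, -0.004], [0.971, -0.238, 0.005], [0.004, -0.005, -1.0]]
force: [-0.5, 0.8, -0.2]
opening: 0.999
```

```bash
python3 - <<'E'
from h import *
s,c=wristcam()
print(s['position'],s['tcp_rot'],s['joint_positions'],c['position'],c['rotation'])
cv2.imwrite('pics/w1.png',c['color'][:,:,::-1])
E
```

```text
[ 0.44746546 -0.37628421  0.23940152] [[ 0.23847341  0.97114236 -0.00359835]
 [ 0.97113947 -0.23845298  0.00532028]
 [ 0.00430872 -0.00476324 -0.99997937]] [-5.10224703e+01  2.61548959e+01  8.66741245e+01  3.40508583e-02
  6.75376425e+01 -3.72395813e+01] [ 0.46517152 -0.30650714  0.40264244] [[ 0.97109884  0.22949808  0.06555659]
 [-0.23864742  0.93800588  0.25138094]
 [-0.00380102 -0.25976065  0.96566555]]
```

View pics/w1.png

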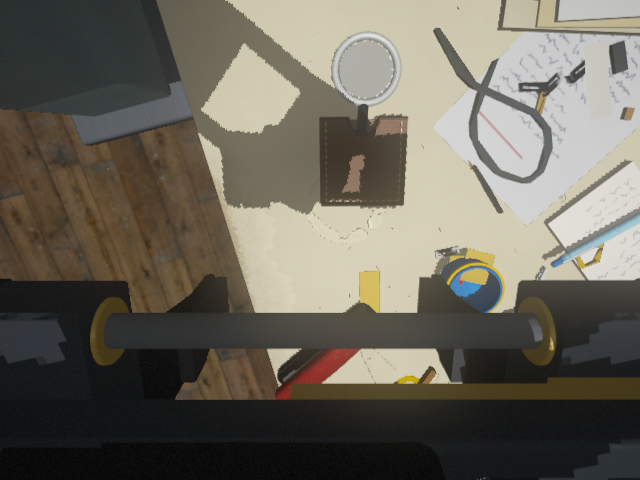

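The wrist view shows the lens ring at about (366,68), the handle at (362,115) and the case corners near (320,118), (407,117), (405,206) and (321,205). Now I'll measure them.

```bash
cat >> h.py <<'E'
def casefit(c,roi):
    # dark/brown in roi -> top-face rectangle
    x0,y0,x1,y1=roi; r=c['color'].astype(int)
    P=pts(c); m=((P[...,2]>0.015)&(P[...,2]<0.03)&(r[...,0]-r[...,2]>8)&(r[...,0]<190)).astype(np.uint8)
    mm=np.zeros_like(m); mm[y0:y1,x0:x1]=m[y0:y1,x0:x1]
    mm=cv2.morphologyEx(mm,cv2.MORPH_OPEN,np.ones((3,3)))
    k=max(cv2.findContours(mm,0,1)[0],key=cv2.contourArea)[:,0]
    W=w2(c,k,0.0225)[:,:2]
    b=cv2.minAreaRect((W*1000).astype(np.float32)); return b,cv2.boxPoints(b)
E
python3 - <<'E'
from h import *
s,c=wristcam()
b,bp=casefit(c,(310,105,420,220)); print(b,bp)
P=pts(c)
m=((P[...,2]>0.005)&(P[...,2]<0.03)).astype(np.uint8)*255
cv2.imwrite('pics/m1.png',cv2.resize(m[20:220,280:440],None,fx=3,fy=3))
cv2.imwrite('pics/w1c.png',cv2.resize(c['color'][20:220,280:440,::-1],None,fx=3,fy=3,interpolation=cv2.INTER_CUBIC))
# ring circle by bright silver? use depth mask
k=np.zeros_like(m);k[25:100,325:410]=m[25:100,325:410]
cs=max(cv2.findContours(k,0,1)[0],key=cv2.contourArea)
print('ell',cv2.fitEllipse(cs)); W=w2(c,cs[:,0],0.008)[:,:2]*1000
print(cv2.minEnclosingCircle(W.astype(np.float32)))
print('heights',P[170,362],P[150,340],P[68,366],P[68,337],P[110,362],P[60,450],P[230,362])
E
```

```text
((495.5680236816406, -340.096435546875), (85.16911315917969, 83.17413330078125), 76.22777557373047) [[ 445.03882 -371.55634]
 [ 525.82166 -391.357  ]
 [ 546.0972  -308.63654]
 [ 465.3144  -288.83588]]
ell ((365.9720458984375, 66.97159576416016), (69.23204803466797, 71.14619445800781), 40.34738540649414)
((518.0819091796875, -257.51617431640625), 33.30811309814453)
heights [ 0.49318211 -0.34752266  0.02356309] [ 0.47661693 -0.32379806  0.02430394] [ 0.51837301 -0.25636694  0.00863578] [ 0.49148126 -0.25004044  0.01051072] [ 0.50619278 -0.2926798   0.01258595] [ 0.59748766 -0.2683501   0.00689024] [ 0.4813188  -0.41300414 -0.00098515]
```

View pics/m1.png

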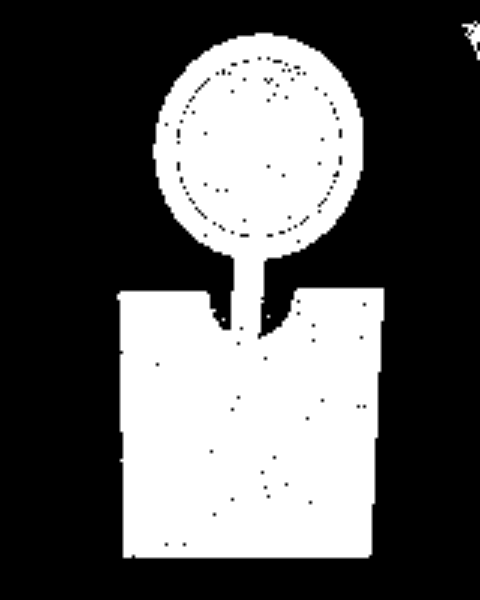

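View pics/w1c.png

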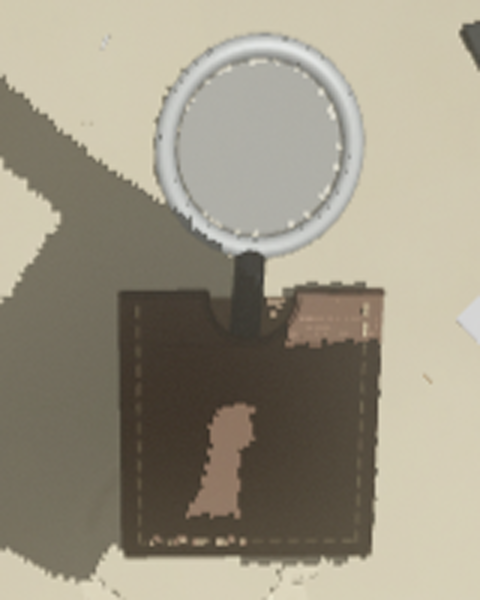

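Request:
{"method": "carry_out", "body": {"grip": [1,1,1,1,1,1,1,1,1], "slide": [[30,8,10],[35,11,20],[35,11,30],[30,10,40],[12,5,40],[0,0,40],[0,0,20],[0,0,0],[0,0,0]], "twist": [[0,0,0],[0,0,0],[0,0,0],[0,0,0],[0,0,0],[0,0,0],[0,0,0],[0,0,0],[0,0,0]]}}

```text
time_s: 2.35
position: [0.5299, -0.255, 0.0355]
tcp_rot: [[0.251, 0.968, 0.005], [0.968, -0.251, -0.004], [-0.003, 0.006, -1.0]]
force: [0.5, 0.0, 0.8]
opening: 1.002
```

Request:
{"method": "carry_out", "body": {"grip": [1,1,1,1,1,1], "slide": [[-5.5,-11,0],[0,0,0],[0,0,10],[0,0,10],[0,0,5],[0,0,0]], "twist": [[0,0,-0.013],[0,0,0],[0,0,0],[0,0,0],[0,0,0],[0,0,0]]}}

```text
time_s: 2.95
position: [0.5193, -0.262, 0.014]
tcp_rot: [[0.24, 0.971, 0.013], [0.971, -0.24, -0.011], [-0.008, 0.015, -1.0]]
force: [-0.0, -0.4, -0.2]
opening: 1.003
```

```bash
python3 - <<'E'
from h import *
s,c=wristcam()
print(s['position'],s['force'])
cv2.imwrite('pics/w2.png',c['color'][:,:,::-1])
E
```

```text
[ 0.51928413 -0.26197536  0.01402964] [-0.01900789 -0.38462142 -0.15586354]
```

View pics/w2.png

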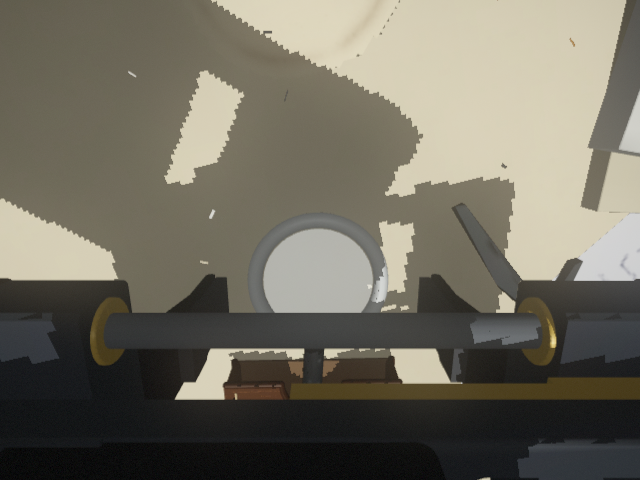

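Request:
{"method": "carry_out", "body": {"grip": [1,1,1,1,1], "slide": [[4,-2,0],[0,0,5],[0,0,4],[0,0,2],[0,0,0]], "twist": [[0.015,0.008,0],[0,0,0],[0,0,0],[0,0,0],[0,0,0]]}}

```text
time_s: 3.5
position: [0.5189, -0.257, 0.0023]
tcp_rot: [[0.239, 0.971, 0.0], [0.971, -0.239, 0.001], [0.001, -0.0, -1.0]]
force: [0.6, 0.4, -0.3]
opening: 0.997
```

Request:
{"method": "carry_out", "body": {"grip": [-1,-1,-1,-1,-1,-1,-1,-1], "slide": [[0,0,0],[0,0,0],[0,0,0],[0,0,0],[0,0,0],[0,0,0],[0,0,0],[0,0,0]], "twist": [[0,0,0],[0,0,0],[0,0,0],[0,0,0],[0,0,0],[0,0,0],[0,0,0],[0,0,0]]}}

```text
time_s: 4.3
position: [0.519, -0.2571, 0.0024]
tcp_rot: [[0.239, 0.971, 0.0], [0.971, -0.239, 0.001], [0.001, 0.0, -1.0]]
force: [0.7, -0.1, 0.1]
opening: 0.74
```

Request:
{"method": "carry_out", "body": {"grip": [-1,-1,-1,-1,-1], "slide": [[0,0,-2],[8,0,0],[12,0,0],[12,0,0],[0,0,0]], "twist": [[0,0,0],[0,0,0],[0,0,0],[0,0,0],[0,0,0]]}}

```text
time_s: 4.8
position: [0.5268, -0.2228, 0.0045]
tcp_rot: [[0.239, 0.971, -0.0], [0.971, -0.239, 0.002], [0.001, -0.001, -1.0]]
force: [-0.8, -1.7, -0.8]
opening: 0.738
```

```bash
python3 - <<'E'
from h import *
s,c=wristcam()
print(s['position'],s['force'])
cv2.imwrite('pics/w3.png',c['color'][:,:,::-1])
E
```

```text
[ 0.52680696 -0.22284315  0.00451531] [-0.7672603  -1.6714237  -0.79977759]
```

View pics/w3.png

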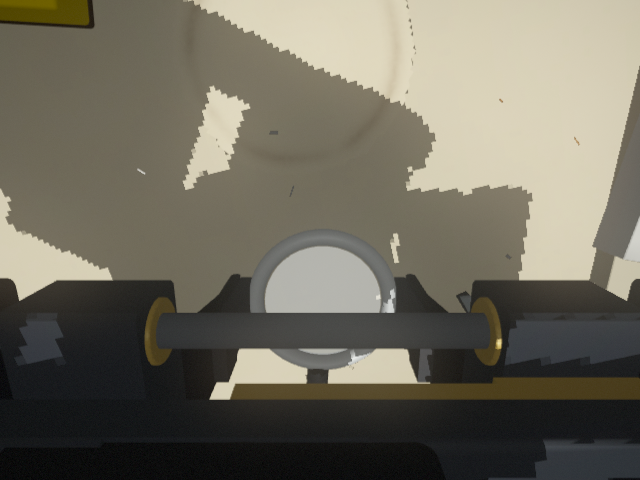

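Request:
{"method": "carry_out", "body": {"grip": [-1,-1,-1,-1,-1,-1,-1], "slide": [[12,0,0],[15,0,0],[15,0,0],[15,0,0],[15,0,0],[8,0,0],[0,0,0]], "twist": [[0,0,0],[0,0,0],[0,0,0],[0,0,0],[0,0,0],[0,0,0],[0,0,0]]}}

```text
time_s: 5.55
position: [0.5479, -0.1377, 0.0046]
tcp_rot: [[0.238, 0.971, 0.0], [0.971, -0.238, 0.001], [0.001, -0.0, -1.0]]
force: [0.3, -0.2, -1.3]
opening: 0.742
```

```bash
python3 - <<'E'
from h import *
c=bot.capture('top')
cv2.imwrite('pics/t2.png',cv2.resize(c['color'][190:320,220:420,::-1],None,fx=4,fy=4,interpolation=cv2.INTER_CUBIC))
print(bot.read_state()['joint_positions'])
E
```

```text
[-2.55096482e+01  4.46018670e+01  9.89092462e+01  8.19114744e-02
  3.64959242e+01 -1.18081829e+01]
```

View pics/t2.png

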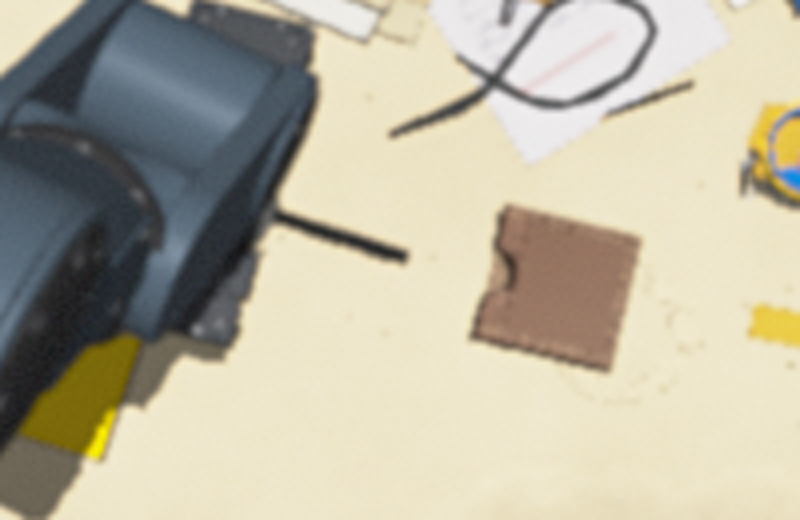

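Request:
{"method": "carry_out", "body": {"grip": [-1,-1,-1,-1,-1], "slide": [[0,0,-15],[0,0,-20],[-20,6,-15],[-21,6,0],[0,0,0]], "twist": [[0,0,0],[0,0,0],[0,0,0],[0,0,0],[0,0,0]]}}

```text
time_s: 6.1
position: [0.5501, -0.1846, 0.0602]
tcp_rot: [[0.239, 0.971, 0.002], [0.971, -0.239, -0.001], [-0.001, 0.002, -1.0]]
force: [-0.2, 0.4, -1.0]
opening: 0.742
```

Request:
{"method": "carry_out", "body": {"grip": [-1,-1,-1,-1,-1,-1,-1,-1,-1,-1,-1,-1], "slide": [[0,0,0],[0,0,0],[0,0,0],[0,0,0],[0,0,0],[0,0,0],[0,0,0],[0,0,0],[0,0,0],[0,0,0],[0,0,0],[0,0,0]], "twist": [[0,0,0.08],[0,0,0.14],[0,0,0.14],[0,0,0.14],[0,0,0.14],[0,0,0.14],[0,0,0.14],[0,0,0.14],[0,0,0.14],[0,0,0.14],[0,0,0.1],[0,0,0]]}}

```text
time_s: 7.3
position: [0.5458, -0.1835, 0.0672]
tcp_rot: [[0.983, -0.182, 0.001], [-0.182, -0.983, 0.002], [0.0, -0.002, -1.0]]
force: [0.8, -0.1, -1.0]
opening: 0.742
```

```bash
python3 - <<'E'
from h import *
s,c=wristcam()
print(s['position'],s['force'],s['joint_positions'])
cv2.imwrite('pics/w4.png',c['color'][:,:,::-1])
c=bot.capture('scene')
cv2.imwrite('pics/s4.png',c['color'][:,:,::-1])
E
```

```text
[ 0.54580434 -0.1834879   0.06724047] [ 0.76603226 -0.14699636 -0.95535097] [-29.75906796  39.00535608  96.22044231   0.16575779  44.7867369
  70.62305388]
```

View pics/w4.png

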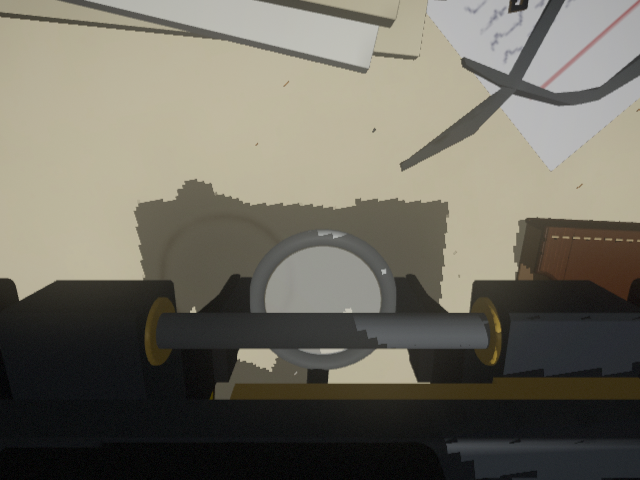

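View pics/s4.png

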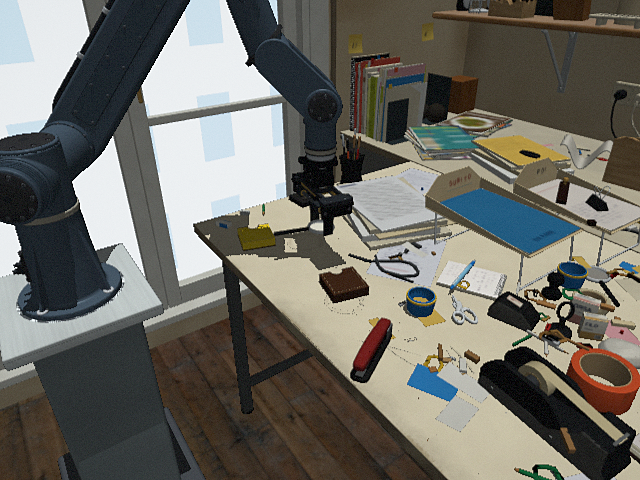

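Request:
{"method": "carry_out", "body": {"grip": [-1,-1,-1,-1,-1,-1], "slide": [[0,0,20],[0,0,20],[0,0,13],[0,0,6],[0,0,3],[0,0,0]], "twist": [[0,0,0],[0,0,0],[0,0,0],[0,0,0],[0,0,0],[0,0,0]]}}

```text
time_s: 8.0
position: [0.5471, -0.184, 0.0048]
tcp_rot: [[0.985, -0.173, 0.004], [-0.173, -0.985, 0.0], [0.004, -0.001, -1.0]]
force: [-0.1, -0.1, 0.8]
opening: 0.742
```

Request:
{"method": "carry_out", "body": {"grip": [-1,-1,0.8,0.8,0.8,0.8], "slide": [[0,0,2],[0,0,0],[0,0,0],[0,0,0],[0,0,0],[0,0,0]], "twist": [[0,0,0],[0,0,0],[0,0,0],[0,0,0],[0,0,0],[0,0,0]]}}

```text
time_s: 8.6
position: [0.5489, -0.1849, 0.0052]
tcp_rot: [[0.985, -0.172, 0.008], [-0.172, -0.985, -0.002], [0.008, 0.001, -1.0]]
force: [0.1, 0.7, -0.2]
opening: 0.889
```

Request:
{"method": "carry_out", "body": {"grip": [0.8,0.8,0.8,0.8,0.8,0.8,0.8], "slide": [[0,0,-10],[0,0,-25],[0,0,-45],[0,0,-45],[15,0,-45],[15,0,-35],[0,0,0]], "twist": [[0,0,0],[0,0,0],[0,0,0],[0,0,0],[0,0,0],[0,0,0],[0,0,0]]}}

```text
time_s: 9.3
position: [0.5768, -0.1895, 0.2214]
tcp_rot: [[0.985, -0.173, 0.007], [-0.173, -0.985, -0.001], [0.007, 0.0, -1.0]]
force: [0.7, 0.3, -0.6]
opening: 0.898
```

Request:
{"method": "carry_out", "body": {"grip": [0,0,0,0,0,0,0,0,0,0,0,0], "slide": [[0,0,0],[0,0,0],[0,0,0],[0,0,0],[0,0,0],[0,0,0],[0,0,0],[0,0,0],[0,0,0],[0,0,0],[0,0,0],[0,0,0]], "twist": [[0,0,-0.1],[0,0,-0.15],[0,0,-0.15],[0,0,-0.15],[0,0,-0.15],[0,0,-0.15],[0,0,-0.15],[0,0,-0.15],[0,0,-0.15],[0,0,-0.15],[0,0,-0.15],[0,0,-0.15]]}}

```text
time_s: 10.5
position: [0.5657, -0.1841, 0.2185]
tcp_rot: [[-0.011, 1.0, -0.007], [1.0, 0.012, 0.006], [0.006, -0.007, -1.0]]
force: [-0.7, -0.3, -0.3]
opening: 0.498
```

Request:
{"method": "carry_out", "body": {"grip": [0,0,0,0,0,0,0,0,0,0,0,0], "slide": [[0,0,0],[0,0,0],[0,0,0],[0,0,0],[0,0,0],[0,0,0],[0,0,0],[0,0,0],[0,0,0],[0,0,0],[0,0,0],[0,0,0]], "twist": [[0,0,-0.15],[0,0,-0.15],[0,0,-0.15],[0,0,-0.15],[0,0,-0.15],[0,0,-0.15],[0,0,-0.15],[0,0,-0.15],[0,0,-0.15],[0,0,-0.05],[0,0,0],[0,0,0]]}}

```text
time_s: 11.7
position: [0.5524, -0.1778, 0.2111]
tcp_rot: [[-0.987, 0.156, -0.029], [0.156, 0.988, 0.017], [0.031, 0.012, -0.999]]
force: [0.2, -0.3, -0.8]
opening: 0.5
```

```bash
python3 - <<'E'
from h import *
s,c=wristcam()
print(s['position'],s['force'],s['joint_positions'],s['time_s'])
cv2.imwrite('pics/w5.png',c['color'][:,:,::-1])
E
```

```text
[ 0.55239486 -0.1777925   0.21112048] [ 0.16255695 -0.25599705 -0.76571715] [-2.89030943e+01  2.83048610e+01  8.79275882e+01  7.04834898e-02
  6.56834032e+01 -1.09949838e+02] 11.7
```

View pics/w5.png

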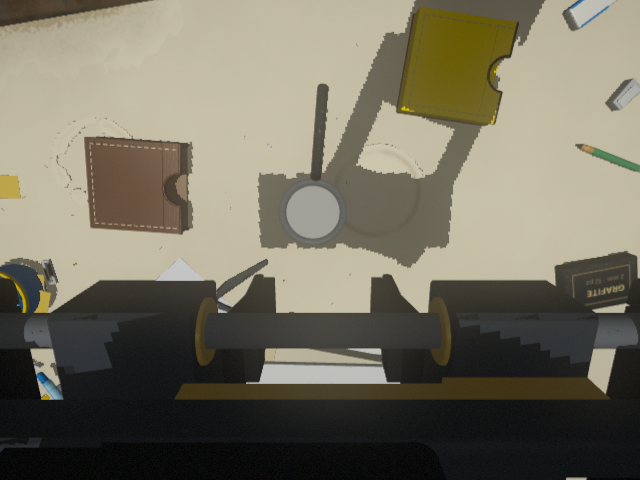

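The magnifier lies flat and free, with the lens at (313,212) and the handle end at (323,88). The empty brown case's mouth at (185,187) is also in view. I'll measure both.

```bash
python3 - <<'E'
from h import *
s,c=wristcam()
R=s['tcp_rot'];p=s['position']
r=c['color'].astype(int).sum(2)
print([r[v,312:332].tolist() for v in (100,130,160)])
hp=[]
for v in range(95,172,5):
    row=r[v,305:335]; i=np.where(row<row.min()+90)[0]; 
    hp.append((305+i.mean(),v,len(i)))
hp=np.array(hp);print(hp[::4].round(1))
W=w2(c,hp[:,:2],0.005)[:,:2]
vx,vy,x0,y0=cv2.fitLine((W*1000).astype(np.float32),cv2.DIST_HUBER,0,.01,.01).ravel()
print('dir',vx,vy)
g=cv2.cvtColor(c['color'],cv2.COLOR_RGB2GRAY)
cc=cv2.HoughCircles(g[165:260,265:360],cv2.HOUGH_GRADIENT,1,50,param1=100,param2=20,minRadius=20,maxRadius=40);print(cc)
for u in cc[0][:2]: print('lens',w2(c,[[265+u[0],165+u[1]]],0.006))
end=w2(c,[[322.5,84.5]],0.008);print('end',end)
b,bp=casefit(c,(70,125,195,245));print(b,bp)
print('tcp',p,R.tolist())
E
```

```text
[[555, 552, 552, 554, 345, 239, 232, 234, 239, 242, 235, 230, 232, 223, 225, 287, 534, 553, 555, 553], [552, 530, 307, 226, 224, 231, 256, 282, 262, 231, 224, 220, 236, 407, 538, 551, 554, 551, 551, 551], [262, 214, 214, 218, 220, 222, 222, 217, 210, 205, 260, 528, 552, 550, 549, 550, 552, 553, 551, 364]]
[[322.   95.   11. ]
 [320.5 115.   10. ]
 [319.  135.   11. ]
 [317.5 155.   10. ]]
dir 0.9711765 -0.23836155
[[[47.5 46.5 26.8]]]
lens [[ 0.54672174 -0.18368472  0.006     ]]
end [[ 0.43356193 -0.15588803  0.008     ]]
((495.8480529785156, -340.1028137207031), (86.01499938964844, 83.3092269897461), 76.7276611328125) [[ 445.43237 -372.39853]
 [ 526.5164  -391.52463]
 [ 546.26373 -307.8071 ]
 [ 465.1797  -288.681  ]]
tcp [ 0.552362   -0.1777473   0.21107152] [[-0.9873027616833179, 0.15619402454034198, -0.028925481333669928], [0.1557441434817325, 0.9876473827682397, 0.017216535138860244], [0.031257295846489425, 0.012492958374105355, -0.9994332931453845]]
```

Request:
{"method": "carry_out", "body": {"grip": [0,0,0,0,0,0,0,0,0], "slide": [[0,0,0],[0,0,0],[25,-2,20],[30,-3,35],[25,-2,40],[10,0,40],[0,0,30],[0,0,10],[0,0,0]], "twist": [[0.0125,-0.031,0.084],[0,0,0],[0,0,0],[0,0,0],[0,0,0],[0,0,0],[0,0,0],[0,0,0],[0,0,0]]}}

```text
time_s: 12.7
position: [0.4676, -0.167, 0.034]
tcp_rot: [[-0.973, 0.232, 0.01], [0.232, 0.973, -0.007], [-0.012, -0.005, -1.0]]
force: [-0.5, -0.7, -0.3]
opening: 0.502
```

```bash
cat > d.py <<'E'
import sys
from h import *
from scipy.spatial.transform import Rotation as Ro
def go(xy,z,yaw):
    s=bot.read_state();R=np.array(s['tcp_rot']);p=np.array(s['position'])
    y=np.radians(yaw);X=np.array([np.cos(y),np.sin(y),0]);Z=np.array([0,0,-1.]);Rt=np.c_[X,np.cross(Z,X),Z]
    print('t',s['time_s'],'pos',p.round(4),'F',s['force'].round(1),'op',s['opening'])
    print('slide mm(now axes)',(R.T@(np.r_[xy,z]-p)*1000).round(1),'target axes',(Rt.T@(np.r_[xy,z]-p)*1000).round(1),'twist',Ro.from_matrix(R.T@Rt).as_rotvec().round(4))
a=[float(x) for x in sys.argv[1:]]
go(a[:2],a[2],a[3])
E
python3 d.py 0.4627 -0.163 0.002 166.2
```

```text
t 12.7 pos [ 0.4676 -0.167   0.034 ] F [-0.5 -0.7 -0.3] op 0.5015150071191008
slide mm(now axes) [ 6.   2.9 31.9] target axes [ 5.7  2.7 32. ] twist [-0.0046  0.0116  0.0065]
```

Request:
{"method": "carry_out", "body": {"grip": [0,0,0,0,0,0], "slide": [[6,3,0],[0,0,0],[0,0,14],[0,0,10],[0,0,6],[0,0,0]], "twist": [[-0.005,0.012,0.006],[0,0,0],[0,0,0],[0,0,0],[0,0,0],[0,0,0]]}}

```text
time_s: 13.3
position: [0.4684, -0.1655, 0.009]
tcp_rot: [[-0.972, 0.236, 0.012], [0.236, 0.972, -0.007], [-0.013, -0.004, -1.0]]
force: [-0.2, -0.1, 0.3]
opening: 0.501
```

```bash
python3 d.py 0.4627 -0.163 0.002 166.2; python3 - <<'E'
from h import *
s,c=wristcam()
cv2.imwrite('pics/w6.png',c['color'][:,:,::-1])
E
```

```text
t 13.3 pos [ 0.4684 -0.1655  0.009 ] F [-0.2 -0.1  0.3] op 0.5007240228500018
slide mm(now axes) [6.3 1.1 6.9] target axes [6.2 1.1 7. ] twist [-0.004   0.0129  0.0025]
```

View pics/w6.png

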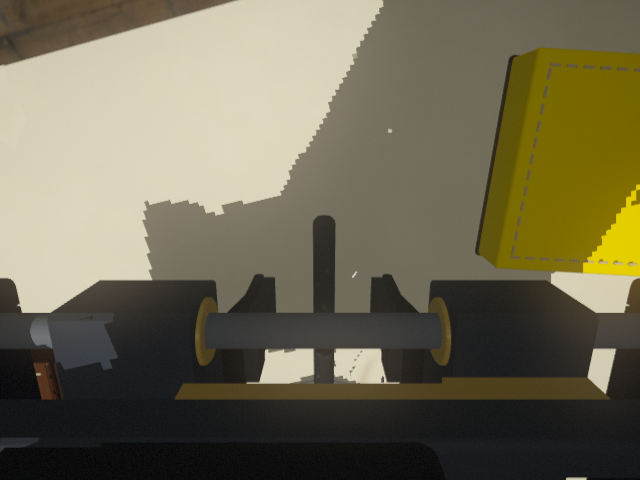

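Request:
{"method": "carry_out", "body": {"grip": [0,0,0,0], "slide": [[6,1,3],[0,0,0],[1,0,3],[0,0,0]], "twist": [[-0.004,0.013,0.002],[0,0,0],[0,0,0],[0,0,0]]}}

```text
time_s: 13.75
position: [0.4619, -0.163, 0.0037]
tcp_rot: [[-0.971, 0.238, 0.001], [0.238, 0.971, -0.0], [-0.001, -0.0, -1.0]]
force: [0.6, 0.2, -0.4]
opening: 0.501
```

```bash
python3 d.py 0.4627 -0.163 0.002 166.2
```

```text
t 13.75 pos [ 0.4619 -0.163   0.0037] F [ 0.6  0.2 -0.4] op 0.501475728855227
slide mm(now axes) [-0.7  0.2  1.7] target axes [-0.7  0.2  1.7] twist [-0.0003  0.0006  0.0005]
```

Now I'll go down 2 mm, close, and lift.

Request:
{"method": "carry_out", "body": {"grip": [0,0,-1,-1,-1,-1,-1,-1,-1], "slide": [[0,0,2],[0,0,0],[0,0,0],[0,0,0],[0,0,0],[0,0,0],[0,0,0],[0,0,0],[0,0,0]], "twist": [[0,0,0],[0,0,0],[0,0,0],[0,0,0],[0,0,0],[0,0,0],[0,0,0],[0,0,0],[0,0,0]]}}

```text
time_s: 14.65
position: [0.4622, -0.1632, 0.0016]
tcp_rot: [[-0.971, 0.238, 0.001], [0.238, 0.971, -0.001], [-0.001, -0.0, -1.0]]
force: [-0.2, -0.8, -0.8]
opening: 0.102
```

Request:
{"method": "carry_out", "body": {"grip": [-1,-1,-1,-1,-1], "slide": [[0,0,-8],[0,0,-12],[0,0,-20],[0,0,-20],[0,0,0]], "twist": [[0,0,0],[0,0,0],[0,0,0],[0,0,0],[0,0,0]]}}

```text
time_s: 15.15
position: [0.4615, -0.1628, 0.0656]
tcp_rot: [[-0.971, 0.238, -0.0], [0.238, 0.971, 0.0], [0.0, 0.0, -1.0]]
force: [-0.1, 0.0, -0.8]
opening: 0.101
```

```bash
python3 d.py 0.4627 -0.163 0.06 166.2; python3 - <<'E'
from h import *
c=bot.capture('scene')
cv2.imwrite('pics/s7.png',cv2.resize(c['color'][170:310,190:390,::-1],None,fx=4,fy=4))
E
```

```text
t 15.15 pos [ 0.4615 -0.1628  0.0656] F [-0.1  0.  -0.8] op 0.10118912958129593
slide mm(now axes) [-1.2  0.1  5.6] target axes [-1.2  0.1  5.6] twist [ 0.     -0.0003  0.0005]
```

View pics/s7.png

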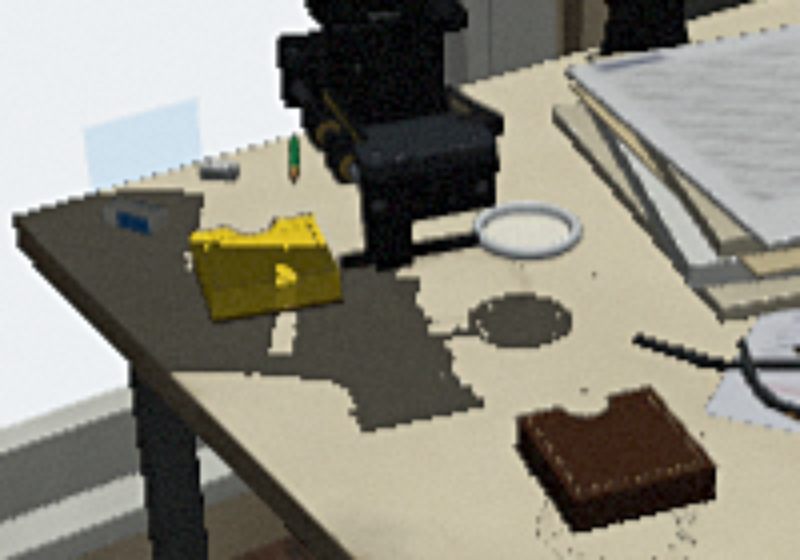

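Request:
{"method": "carry_out", "body": {"grip": [-1,-1,-1,-1,-1,-1,-1,-1,-1,-1,-1,-1], "slide": [[0,0,0],[0,0,0],[0,0,0],[0,0,0],[0,0,0],[0,0,0],[0,0,0],[0,0,0],[0,0,0],[0,0,0],[0,0,0],[0,0,0]], "twist": [[0,0,0.08],[0,0,0.14],[0,0,0.14],[0,0,0.14],[0,0,0.14],[0,0,0.14],[0,0,0.14],[0,0,0.14],[0,0,0.14],[0,0,0.14],[0,0,0.14],[0,0,0.08]]}}

```text
time_s: 16.4
position: [0.4549, -0.1588, 0.0576]
tcp_rot: [[0.292, 0.956, -0.014], [0.957, -0.292, 0.01], [0.005, -0.017, -1.0]]
force: [-0.3, -0.1, -0.5]
opening: 0.102
```

```bash
python3 d.py 0.5387 -0.1622 0.055 76.4
```

```text
t 16.4 pos [ 0.4549 -0.1588  0.0576] F [-0.3 -0.1 -0.5] op 0.10157535824236442
slide mm(now axes) [21.2 81.2  1.4] target axes [16.4 82.2  2.6] twist [-0.0165 -0.0054 -0.0585]
```

Request:
{"method": "carry_out", "body": {"grip": [-1,-1,-1,-1,-1,-1], "slide": [[0,0,0],[5,25,0],[6,30,0],[5,25,0],[0,0,0],[0,0,0]], "twist": [[-0.016,-0.005,-0.058],[0,0,0],[0,0,0],[0,0,0],[0,0,0],[0,0,0]]}}

```text
time_s: 17.0
position: [0.5337, -0.1594, 0.052]
tcp_rot: [[0.237, 0.972, -0.011], [0.972, -0.236, 0.007], [0.004, -0.012, -1.0]]
force: [-1.1, 0.6, -0.8]
opening: 0.105
```

```bash
python3 d.py 0.5387 -0.1622 0.0085 76.4; python3 - <<'E'
from h import *
c=bot.capture('top')
cv2.imwrite('pics/t8.png',cv2.resize(c['color'][190:320,220:420,::-1],None,fx=4,fy=4,interpolation=cv2.INTER_CUBIC))
s,c=wristcam()
cv2.imwrite('pics/w8.png',c['color'][:,:,::-1])
E
```

```text
t 17.0 pos [ 0.5337 -0.1594  0.052 ] F [-1.1  0.6 -0.8] op 0.10528162006830202
slide mm(now axes) [-1.7  6.  43.4] target axes [-1.5  5.5 43.5] twist [-0.0123 -0.0043 -0.0014]
```

View pics/t8.png

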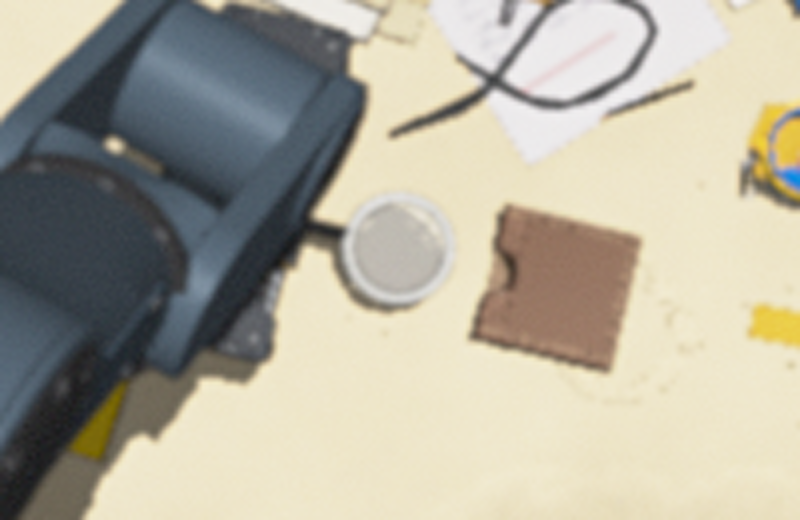

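View pics/w8.png

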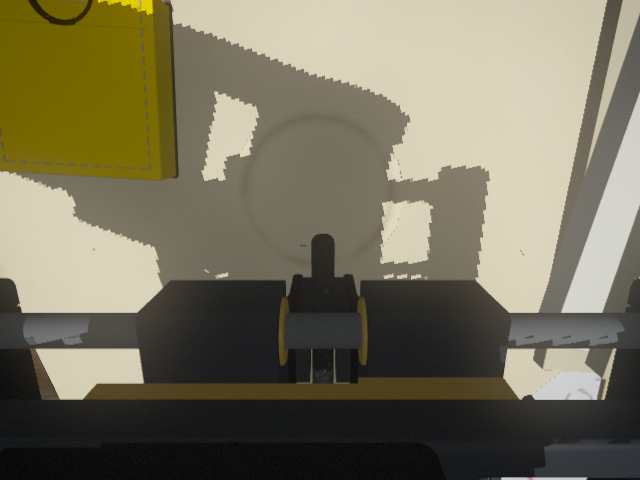

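Request:
{"method": "carry_out", "body": {"grip": [-1,-1,-1,-1,-1,-1], "slide": [[0,5.5,0],[0,0,0],[0,0,15],[0,0,15],[0,0,10],[0,0,0]], "twist": [[-0.012,-0.004,-0.001],[0,0,0],[0,0,0],[0,0,0],[0,0,0],[0,0,0]]}}

```text
time_s: 17.7
position: [0.5354, -0.1607, 0.0115]
tcp_rot: [[0.238, 0.971, -0.002], [0.971, -0.238, 0.001], [0.0, -0.002, -1.0]]
force: [0.4, 0.6, -0.8]
opening: 0.101
```

```bash
python3 d.py 0.5387 -0.1622 0.0085 76.4
```

```text
t 17.7 pos [ 0.5354 -0.1607  0.0115] F [ 0.4  0.6 -0.8] op 0.10054146484245675
slide mm(now axes) [-0.7  3.6  3. ] target axes [-0.7  3.6  3. ] twist [-0.0018 -0.0004 -0.0031]
```

Request:
{"method": "carry_out", "body": {"grip": [-1,-1,-1], "slide": [[0,4,3],[0,0,0],[0,0,0]], "twist": [[-0.002,0,-0.003],[0,0,0],[0,0,0]]}}

```text
time_s: 18.0
position: [0.5398, -0.162, 0.009]
tcp_rot: [[0.235, 0.972, 0.001], [0.972, -0.235, -0.0], [0.0, 0.001, -1.0]]
force: [1.1, -1.0, -1.0]
opening: 0.101
```

```bash
python3 d.py 0.5387 -0.1622 0.0085 76.4
cat > lens.py <<'E'
from h import *
c=bot.capture('top')
im=c['color']
cv2.imwrite('pics/t_last.png',cv2.resize(im[190:320,220:420,::-1],None,fx=4,fy=4,interpolation=cv2.INTER_CUBIC))
big=cv2.resize(im[220:290,290:350],None,fx=6,fy=6,interpolation=cv2.INTER_CUBIC)
g=cv2.cvtColor(big,cv2.COLOR_RGB2GRAY)
cc=cv2.HoughCircles(g,cv2.HOUGH_GRADIENT,1,200,param1=100,param2=15,minRadius=60,maxRadius=95)
u=cc[0][0];print(u)
b,_=casefit(c,(325,225,395,300));print('case',b)
L=w2(c,[[290+(u[0]+.5)/6-.5,220+(u[1]+.5)/6-.5]],0.012)[0];print('lens',L)
s=bot.read_state();p=np.array(s['position']);R=np.array(s['tcp_rot'])
print('lens in tool',R.T@(L-p)*1000)
a=np.array([np.cos(np.radians(76.4)),np.sin(np.radians(76.4))]);n=np.array([a[1],-a[0]])
for C in (np.array([.4957,-.3401]),np.array(b[0])/1000):
  print('lens rel case along,lat mm',(L[:2]-C)@a*1000,(L[:2]-C)@n*1000,'tcp lat',(p[:2]-C)@n*1000)
E
python3 lens.py
```

```text
t 18.0 pos [ 0.5398 -0.162   0.009 ] F [ 1.1 -1.  -1. ] op 0.10078606807887555
slide mm(now axes) [-0.4 -1.   0.5] target axes [-0.4 -1.   0.5] twist [ 0.0012 -0.0002 -0.    ]Traceback (most recent call last):
  File "lens.py", line 8, in <module>
    u=cc[0][0];print(u)
      ~~^^^
TypeError: 'NoneType' object is not subscriptable
```

View pics/t_last.png

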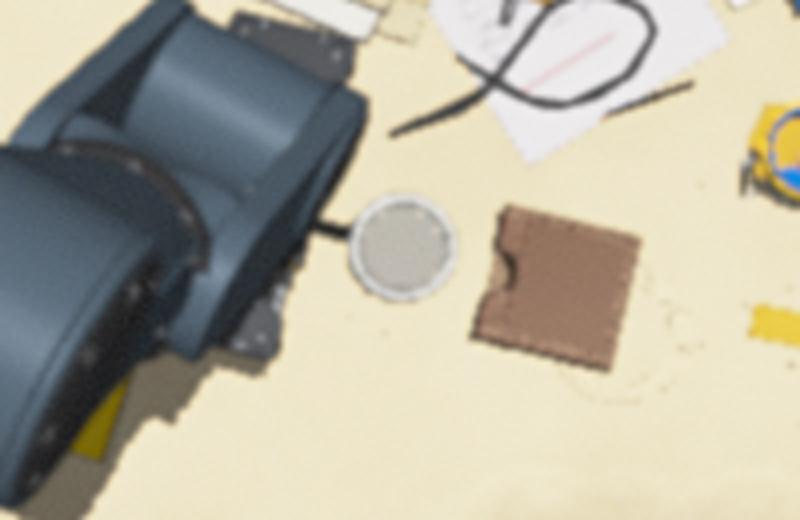

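```bash
python3 - <<'E'
t=open('lens.py').read()
i=t.index("big=");j=t.index("b,_=")
t=t[:i]+'''big=cv2.resize(im[225:280,300:345],None,fx=6,fy=6,interpolation=cv2.INTER_CUBIC)
S=cv2.cvtColor(big,cv2.COLOR_RGB2HSV)
m=((S[...,1]<28)&(S[...,2]>100)).astype(np.uint8)
k=max(cv2.findContours(cv2.morphologyEx(m,cv2.MORPH_OPEN,np.ones((9,9))),0,1)[0],key=cv2.contourArea)
(ux,uy),rad=cv2.minEnclosingCircle(k);e=cv2.fitEllipse(k);print('circ',ux,uy,rad,'ell',e)
u=e[0]
'''+t[j:].replace('290+(','300+(').replace('220+(','225+(')
open('lens.py','w').write(t)
E
python3 lens.py
```

```text
circ 124.48332214355469 158.04734802246094 84.28682708740234 ell ((124.50643920898438, 159.53041076660156), (160.831787109375, 164.462158203125), 100.51225280761719)
case ((492.7417297363281, -338.3826904296875), (83.4714584350586, 83.55440521240234), 76.48411560058594)
lens [ 0.51781848 -0.24567669  0.012     ]
lens in tool [-86.46043556  -1.7657303   -2.88666452]
lens rel case along,lat mm 96.97675769002919 -0.7045966461685094 tcp lat 1.0683902508975551
lens rel case along,lat mm 96.00321368269346 2.5745384805063303 tcp lat 4.347525377572388
```

Request:
{"method": "carry_out", "body": {"grip": [-1,-1,-1,-1,-1], "slide": [[0,-1.5,1.5],[-8,0,0],[-8,0,0],[-8,0,0],[0,0,0]], "twist": [[0,0,0],[0,0,0],[0,0,0],[0,0,0],[0,0,0]]}}

```text
time_s: 18.6
position: [0.5326, -0.1875, 0.0083]
tcp_rot: [[0.235, 0.972, 0.003], [0.972, -0.235, -0.001], [-0.001, 0.003, -1.0]]
force: [0.4, -0.6, -1.1]
opening: 0.107
```

```bash
python3 d.py 0.5132 -0.2596 0.007 76.4; python3 lens.py
```

```text
t 18.6 pos [ 0.5326 -0.1875  0.0083] F [ 0.4 -0.6 -1.1] op 0.10721786838508675
slide mm(now axes) [-74.7  -1.9   1.4] target axes [-74.7  -1.9   1.3] twist [0.0032 0.0007 0.0003]
circ 186.92654418945312 179.49534606933594 84.85430908203125 ell ((187.33590698242188, 178.38377380371094), (160.80572509765625, 165.10250854492188), 100.89614868164062)
case ((492.7811279296875, -338.4008483886719), (83.53370666503906, 83.52555847167969), 76.57881927490234)
lens [ 0.51043698 -0.27116476  0.012     ]
lens in tool [-86.97156014  -1.69078046  -3.65576983]
lens rel case along,lat mm 70.4676451919746 -1.8858048998742944 tcp lat -0.21452815445885398
lens rel case along,lat mm 69.50248583818284 1.3507670185167846 tcp lat 3.022043763932225
```

View pics/t_last.png

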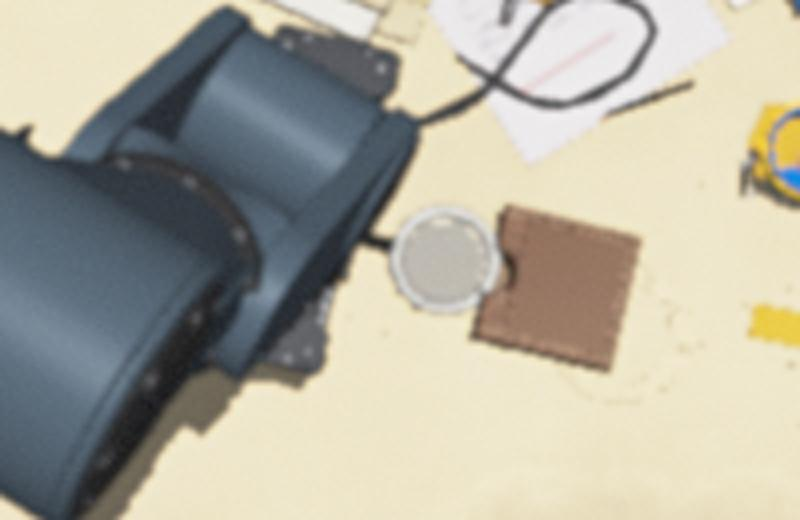

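Request:
{"method": "carry_out", "body": {"grip": [-1,-1,-1,-1,-1,-1], "slide": [[-4,-0.5,1.5],[-8,0,0],[-8,0,0],[-8,0,0],[-8,0,0],[0,0,0]], "twist": [[0.003,0.001,0],[0,0,0],[0,0,0],[0,0,0],[0,0,0],[0,0,0]]}}

```text
time_s: 19.25
position: [0.5227, -0.2252, 0.0065]
tcp_rot: [[0.235, 0.972, -0.0], [0.972, -0.235, 0.001], [0.001, -0.0, -1.0]]
force: [0.2, 0.7, -0.7]
opening: 0.102
```

```bash
python3 d.py 0.5147 -0.2600 0.007 76.4; python3 lens.py|head -1
```

```text
t 19.25 pos [ 0.5227 -0.2252  0.0065] F [ 0.2  0.7 -0.7] op 0.10198375424215174
slide mm(now axes) [-35.7   0.3  -0.5] target axes [-35.7   0.3  -0.5] twist [-0.0004 -0.0006  0.0002]
circ 248.5 196.0 72.94013977050781 ell ((235.2939453125, 193.08399963378906), (68.97156524658203, 133.81671142578125), 13.846796989440918)
```

View pics/t_last.png

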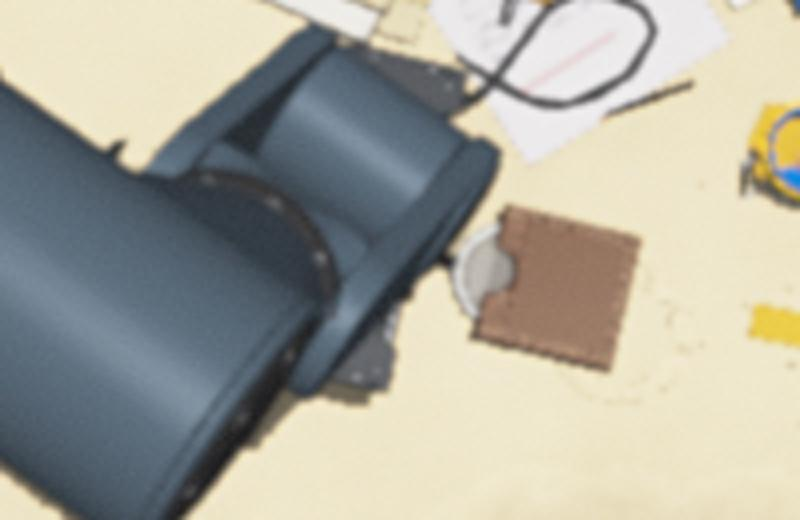

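The lens is about half way into the brown case with no contact force. I'll carry on.

Request:
{"method": "carry_out", "body": {"grip": [-1,-1,-1,-1,-1,-1], "slide": [[-8,0,0],[-8,0,0],[-8,0,0],[-6,0,0],[-3,0,0],[0,0,0]], "twist": [[0,0,0],[0,0,0],[0,0,0],[0,0,0],[0,0,0],[0,0,0]]}}

```text
time_s: 19.9
position: [0.5141, -0.2595, 0.0064]
tcp_rot: [[0.235, 0.972, -0.001], [0.972, -0.235, 0.001], [0.001, -0.001, -1.0]]
force: [-0.2, 0.5, -0.8]
opening: 0.105
```

```bash
python3 d.py 0.5147 -0.2600 0.007 76.4
```

```text
t 19.9 pos [ 0.5141 -0.2595  0.0064] F [-0.2  0.5 -0.8] op 0.10506634285102508
slide mm(now axes) [-0.4  0.7 -0.6] target axes [-0.4  0.7 -0.6] twist [-0.0011 -0.001   0.0005]
```

Request:
{"method": "carry_out", "body": {"grip": [-1,-1,-1,-1,-1], "slide": [[0,0.5,1],[0,0,0.5],[-1,0,0],[-1,0,0],[0,0,0]], "twist": [[0,0,0],[0,0,0],[0,0,0],[0,0,0],[0,0,0]]}}

```text
time_s: 20.4
position: [0.5141, -0.2607, 0.0048]
tcp_rot: [[0.234, 0.972, -0.001], [0.972, -0.234, 0.002], [0.002, -0.002, -1.0]]
force: [-0.2, 0.1, -1.0]
opening: 0.101
```

```bash
python3 d.py 0.5147 -0.2600 0.007 76.4; python3 - <<'E'
from h import *
c=bot.capture('scene')
cv2.imwrite('pics/s9.png',cv2.resize(c['color'][210:320,280:420,::-1],None,fx=5,fy=5))
E
python3 lens.py|head -1
```

```text
t 20.4 pos [ 0.5141 -0.2607  0.0048] F [-0.2  0.1 -1. ] op 0.10076734048689205
slide mm(now axes) [ 0.8  0.4 -2.2] target axes [ 0.8  0.4 -2.2] twist [-0.0018 -0.0015  0.0015]
circ 192.0 308.5 26.004905700683594 ell ((194.19041442871094, 313.18548583984375), (20.28643226623535, 53.01957702636719), 26.70380973815918)
```

View pics/s9.png

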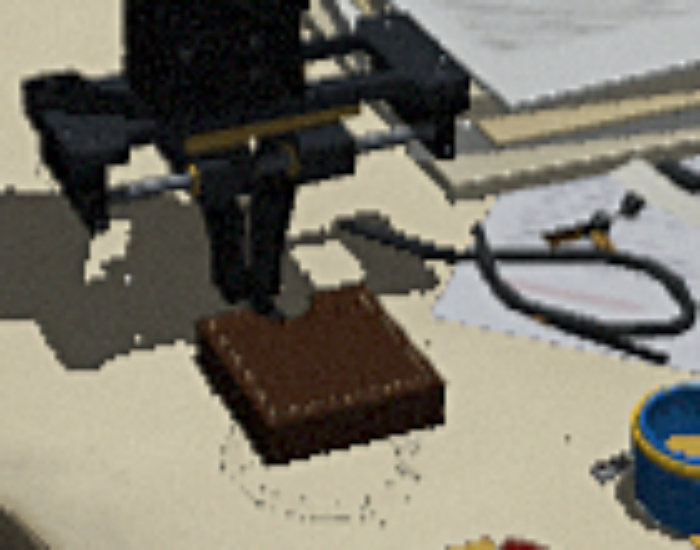

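View pics/t_last.png

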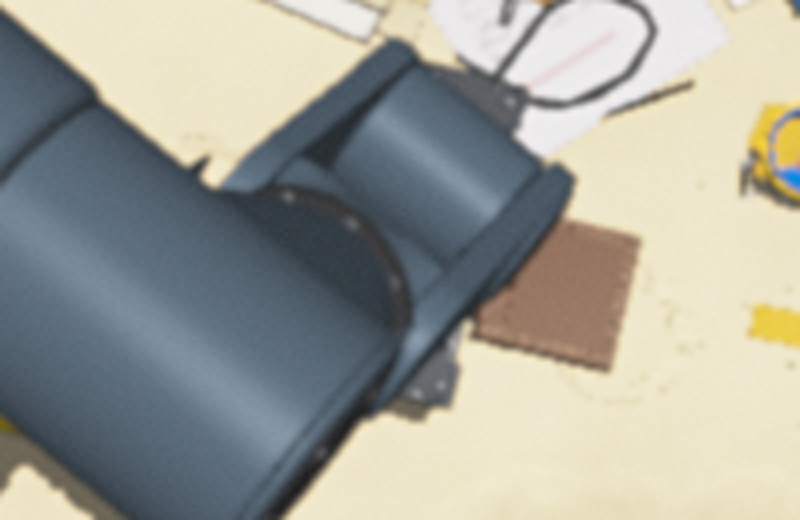

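Request:
{"method": "carry_out", "body": {"grip": [-1,-1,-1], "slide": [[-1,0,0],[-1,0,0],[0,0,0]], "twist": [[0,0,0],[0,0,0],[0,0,0]]}}

```text
time_s: 20.8
position: [0.5133, -0.2607, 0.0046]
tcp_rot: [[0.234, 0.972, -0.002], [0.972, -0.234, 0.005], [0.004, -0.003, -1.0]]
force: [0.8, 0.5, -0.5]
opening: 0.103
```

Request:
{"method": "carry_out", "body": {"grip": [-1,-1], "slide": [[-1,0,0],[0,0,0]], "twist": [[0,0,0],[0,0,0]]}}

```text
time_s: 21.0
position: [0.513, -0.2607, 0.0046]
tcp_rot: [[0.234, 0.972, -0.003], [0.972, -0.234, 0.006], [0.005, -0.004, -1.0]]
force: [1.2, 1.2, -0.1]
opening: 0.101
```

Request:
{"method": "carry_out", "body": {"grip": [-1,-1], "slide": [[-1,0,0],[0,0,0]], "twist": [[0,0,0],[0,0,0]]}}

```text
time_s: 21.2
position: [0.5127, -0.2607, 0.0045]
tcp_rot: [[0.234, 0.972, -0.003], [0.972, -0.234, 0.008], [0.007, -0.005, -1.0]]
force: [0.9, 2.2, -0.3]
opening: 0.104
```

Request:
{"method": "carry_out", "body": {"grip": [-1,-1], "slide": [[-3,0,0],[0,0,0]], "twist": [[0,0,0],[0,0,0]]}}

```text
time_s: 21.4
position: [0.5115, -0.2603, 0.0041]
tcp_rot: [[0.235, 0.972, -0.005], [0.972, -0.235, 0.013], [0.012, -0.008, -1.0]]
force: [1.7, 0.9, 0.5]
opening: 0.102
```

```bash
python3 d.py 0.5147 -0.2600 0.007 76.4
```

```text
t 21.4 pos [ 0.5115 -0.2603  0.0041] F [1.7 0.9 0.5] op 0.10180326582401186
slide mm(now axes) [ 1.1  3.  -2.9] target axes [ 1.1  3.  -2.9] twist [-0.0079 -0.0119  0.0001]
```

The lens has reached the closed end: the tool stopped advancing about 1 mm past the nominal home position and only drifted sideways. I'll undo the sideways drift and tilt, then look.

Request:
{"method": "carry_out", "body": {"grip": [-1,-1,-1], "slide": [[0.5,3,0],[0,0,0],[0,0,0]], "twist": [[-0.008,-0.012,0],[0,0,0],[0,0,0]]}}

```text
time_s: 21.7
position: [0.5146, -0.2612, 0.0041]
tcp_rot: [[0.235, 0.972, 0.0], [0.972, -0.235, -0.002], [-0.002, 0.001, -1.0]]
force: [1.2, 3.3, -0.1]
opening: 0.101
```

```bash
python3 d.py 0.5147 -0.2600 0.0041 76.4
```

```text
t 21.7 pos [ 0.5146 -0.2612  0.0041] F [ 1.2  3.3 -0.1] op 0.10084808981442485
slide mm(now axes) [ 1.1 -0.2  0. ] target axes [ 1.1 -0.2  0. ] twist [ 0.0006  0.0019 -0.    ]
```

Request:
{"method": "carry_out", "body": {"grip": [-0.2,-0.2,-0.2,-0.2,-0.2,-0.2,-0.2,-0.2,-0.2,-0.2,-0.2], "slide": [[0,0,0],[0,0,0],[0,0,0],[0,0,0],[0,0,-10],[0,0,-25],[0,0,-40],[0,0,-40],[-30,0,-40],[-45,0,-40],[0,0,0]], "twist": [[0,0,0],[0,0,0],[0,0,0],[0,0,0],[0,0,0],[0,0,0],[0,0,0],[0,0,0],[0,0,0],[0,0,0],[0,0,0]]}}

```text
time_s: 22.8
position: [0.4986, -0.3314, 0.203]
tcp_rot: [[0.232, 0.973, 0.002], [0.973, -0.232, -0.01], [-0.009, 0.004, -1.0]]
force: [1.3, -0.8, -0.1]
opening: 0.398
```

```bash
python3 - <<'E'
from h import *
s,c=wristcam()
print(s['time_s'],s['position'],s['force'])
cv2.imwrite('pics/w10.png',c['color'][:,:,::-1])
np.savez('/tmp/c10.npz',**c)
E
```

```text
22.8 [ 0.49861007 -0.33144626  0.20301432] [ 1.26118529 -0.81312994 -0.12672763]
```

View pics/w10.png

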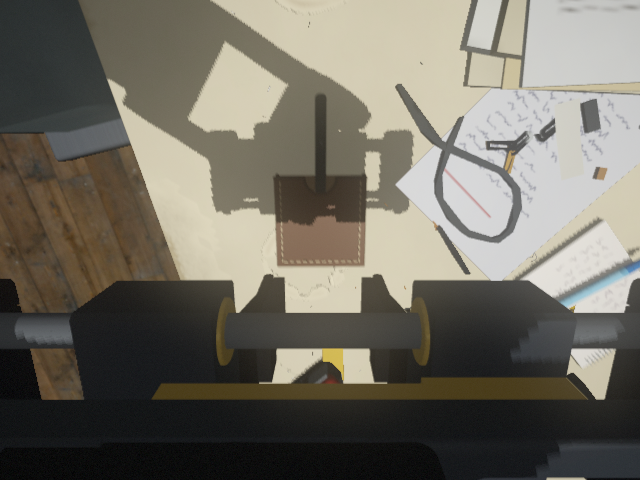

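```bash
python3 - <<'E'
from h import *
c=dict(np.load('/tmp/c10.npz'))
r=c['color'].astype(int).sum(2); hp=[]
for v in range(100,176,5):
    i=np.where(r[v,308:334]<r[v,308:334].min()+60)[0]; hp.append((308+i.mean(),v,len(i)))
hp=np.array(hp);print(hp[::3].round(1).tolist())
W=w2(c,hp[:,:2],0.0075)[:,:2]
f=cv2.fitLine((W*1000).astype(np.float32),cv2.DIST_HUBER,0,.01,.01).ravel()
print('handle yaw',np.degrees(np.arctan2(f[1],f[0])))
b,bp=casefit(c,(260,165,380,275));print(b)
E0=w2(c,[[320.5,94.5]],0.008)[0]
C=np.array(b[0])/1000
for C,yaw in ((np.array([.4957,-.3401]),76.4),(C,b[2])):
    y=np.radians(yaw);a=np.array([np.cos(y),np.sin(y)]);n=np.array([a[1],-a[0]])
    print('end beyond mouth (exp 72.5) ',(E0[:2]-C)@a*1000-42,'lat',(E0[:2]-C)@n*1000,'lat at mouth side',((W-C)@n*1000)[[-1,0]])
t=bot.capture('top');cv2.imwrite('pics/t11.png',t['color'][:,:,::-1])
cv2.imwrite('pics/w10c.png',cv2.resize(c['color'][80:280,250:400,::-1],None,fx=3,fy=3,interpolation=cv2.INTER_CUBIC))
E
```

```text
[[320.0, 100.0, 11.0], [320.0, 115.0, 11.0], [320.0, 130.0, 11.0], [320.5, 145.0, 10.0], [320.5, 160.0, 10.0], [320.0, 175.0, 11.0]]
handle yaw 76.98077
((495.4292297363281, -339.3933410644531), (84.06431579589844, 83.07868957519531), 76.51969146728516)
end beyond mouth (exp 72.5)  70.80293222574254 lat -0.47258514947365327 lat at mouth side [-0.85615229 -0.90788304]
end beyond mouth (exp 72.5)  70.17960234991351 lat 0.19110284131101593 lat at mouth side [-0.33886404 -0.25361499]
```

View pics/w10c.png

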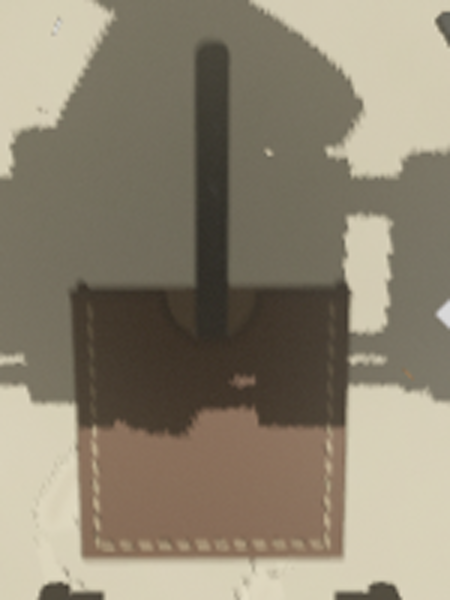

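View pics/t11.png

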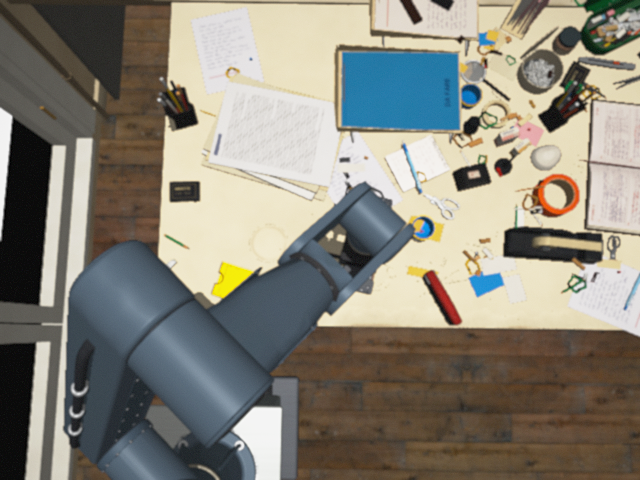

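Fully home: the handle end is about 70.5 mm beyond the mouth (72.5 mm nominal, 2 mm calibration). It is within 1 mm of the middle line and its direction is within 0.6° of the case axis. The bystanders that can be seen are unmoved, and the gripper is clear. Handing in.

```bash
python3 -c "
from rig import bot
print(bot.hand_in())"
```

```text
the job is handed in; nothing more can be done
None
```

The magnifier is in the brown case lens first and fully home, with the handle pointing straight out of the mouth. I handed the job in at about 23 s on the robot's clock. I drew it out by the lens rim, laid it flat on the desk and let go. I then took it by the handle, turned it and slid it in until it stopped against the closed end at about 3 N.

**Last checks, in the wrist view after letting go:**
- **Position:** the handle end is about 70.5 mm beyond the mouth against 72.5 mm nominal. That is within the 2 mm calibration.
- **Alignment:** the handle is less than 1 mm off the middle line and about 0.5° off the case axis.
- **Gripper:** it was open and 20 cm above the desk, touching nothing.
- **Bystanders:** the lead box, stapler and ink pot look unmoved in the last top view. The eraser was hidden behind the arm there, but I did not work near it.

**Disagreements and upsets:**
- **Case position:** the top and wrist cameras disagreed by about 3 mm on where the case lay. I aimed between the two, and the lens went in without resistance.
- **Final push:** the tool drifted about 2.6 mm sideways against the closed end. I brought it back before letting go.

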